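Dry a test plate and set the air valve two turns open

ROBOT

A 7-joint arm with a two-finger parallel gripper is mounted at the origin on the work surface. World frame = base frame: x ahead of the robot, y to its left, z up, the work surface at z = 0. Lengths are in m, angles in rad, forces in N, time in s.
With the tool pointing down it reaches from about 0.375 to 0.925 m from the base axis. Payload 3.1 kg.
Tool frame: the origin (TCP) lies between the finger pads; the fingertips stand 19 mm ahead of it and the grasp point (between the pads) is the TCP; z points along the fingers, y is the direction in which the jaws open and shut (so a half turn about z gives the same grasp; the last joint's range is limited). The gripper opens to 85 mm and grips with 20 to 120 N. Pads are 22 mm wide; open, the fingers measure 114 mm over their backs; the gripper's body (76 mm by 85 mm) begins 54 mm behind the grasp point. The pads swing forward as they close: fully open they stand 13 mm farther back than shut.
Start: joints at [-1.325, 0.383, 0.044, 1.598, -0.018, 1.161, -0.05], TCP at [0.219, 0.612, 0.25] pointing down, gripper open.
Joint ranges: [-2.61, 2.61], [-0.41, 2.15], [-1.48, 1.57], [0, 2.5], [-1.57, 4.71], [0.05, 1.97], [-2.85, 2.85]. Speed limits (rad/s): [2.79, 2.79, 3.14, 3.14, 3.14, 3.14, 3.14].

INTERFACE

Orientations are given as a unit quaternion [x, y, z, w].
In Python, from bench import move_ptp, movel, move_j, move_gripper, pause, inverse_kinematics, read_camera, camera_params, MotionError, sign_off, look_for, tip_of, read_time_s, read_qpos, read_joint_vel, read_effort, read_eef_pos, read_tcp_rot, read_ft_force, read_ft_torque, read_finger_gap gives the robot as it stands. Calls block until the motion is done:
- move_ptp(position, orientation): joint-space move of the TCP to a pose.
- movel(position, orientation=None, speed=0.15): straight line of the TCP; orientation=None keeps the orientation; speed is the mean speed in m/s.
- move_j(angles): joint-space move.
- move_gripper(opening, effort=None): finger opening in m; effort is the grip in N (None keeps the last); returns when the fingers have stopped.
- pause(seconds).
- inverse_kinematics(position, orientation): joint angles nearest the present ones, or None.
- read_camera(name): name is "side" or "top" or "wrist"; returns the picture (384x512x3 uint8, red, green, blue); there is no depth.
- camera_params(name): a dict with "K" (3x3 intrinsics, pixels), "camera_from_world" (4x4, takes a point from world to camera coordinates). Camera axes: x right, y down, z forward; pixel columns grow to the right and rows downward; lengths in m; the calibration is good to about 2 mm. A picture is of the moment at which its call begins: read the wrist's pose just before it. camera_params takes no time and is no camera call; for the wrist camera it gives the pose at the moment of the call.
A pose or a line that the arm cannot do raises MotionError and nothing moves.
- sign_off(): hands the job in, once; it reports no verdict.
Trained networks look in the newest picture that a camera, given by its name, has taken for a name from the list of things; names that differ only in an ending like _2 or _b are one class to them, and where a whole thing is asked for, a point or a joint stands for the part that bears it (a point fixed in the world has none). Each returns a list of dicts, best first, with "confidence" (0 to 1); they miss things now and then, are a little off and sometimes report something else, mostly with a low value. They report only what shows in the picture. A call takes as long as a camera call. They do not tell look-alikes from the thing itself.
- look_for(camera, name): "at" ([column, row] in pixels, amid what is visible of it).
- tip_of(camera, name): "at" ([column, row] in pixels: a listed point, or the origin of a listed thing).
Readings, each from a call of its own:
- read_time_s(): time.
- read_qpos(): joint angles.
- read_joint_vel(): joint speeds.
- read_effort(): joint torques, N m.
- read_eef_pos(): TCP position.
- read_tcp_rot(): TCP orientation.
- read_ft_force(): force on the tool from outside, world axes, zero at the start.
- read_ft_torque(): the same for the moment, N m.
- read_finger_gap(): finger opening in m.
Only numpy, scipy, OpenCV 4.12 (cv2) and the standard library are available. Lean on these libraries where they do the work, as an engineer would, in place of code of your own. Each camera call takes 0.05 s, during which the arm holds its last target.

TASK

Take the white test plate out of its leaning cradle and lower it upright, without dropping it, to the bottom of the rack slot that faces the open air nozzle (the other two slots face blanked-off plugs), and let go of it. Then, by its upright handle, turn the air valve's wheel clockwise until it is closed against its stop and back it off exactly two full turns, and finish while still gripping the handle there. Leave the other things on the bench where they are.

Things in the scene. Friction and masses are not known exactly. Their poses are not given: they have to be found in the camera images.
- plate: Loose white ceramic plate, 80 (x) x 6 (y, thickness) x 100 mm (z), about 120 g. Origin: centre of its lower 80 x 6 mm edge; z runs up the plate. It starts in the cradle, leaning 20 degrees (0.35 rad), top towards the cradle's +y; a back rest covers the lowest 43 mm of its +y face, a lip the lowest 10 mm of the other; the upper 55 mm are free.
- cradle: Fixed grey plastic cradle on a foot of 110 x 100 mm that carries the leaning plate; 65 mm high. Origin: centre of its underside, below the plate's lower edge; x runs along the plate.
- station: Fixed grey board 210 (x) x 330 (y) x 12 mm; origin on the bench surface. Three slots along its x (-45 to 45 mm), at y = 20, 70, 120 mm: 9 mm wide, floor at z = 12 mm, ribs to 47 mm, then lips flaring to a 20 mm mouth at 58 mm. A steel air bar crosses their far end at x = 85 mm, top at z = 36 mm. The brass valve is at x = 0, y = -120 mm.
- nozzle: Open air nozzle, fan-shaped head on a tube, 44 mm tall, on the air bar at the far (+x) end of the slot to use: any of the three; the others have flat plugs 20 mm wide, 8 mm high. Origin: foot of the tube, 36 mm above the bench, axes as the station's. In its frame the middle of its slot's floor is at x = -85, y = 0, z = -24 mm.
- valve (a joint): Turn of the wheel in rad: 0 = closed against the stop, growing as it opens (counter-clockwise from above); 12.57 = two full turns. Starts between 2 and 8. The wheel does not rise or sink; it turns with light friction (0.08 N m, 1.6 N at the handle) and stays where it is left.
- valve_axis (a point): Point on the wheel's upright axis, level with handle_mid (108 mm above the bench). The steel wheel is 112 mm across, with the top of its rim 82 mm above the bench; its hub is no higher than the rim.
- handle_mid (a point): Middle of the gripping length of the wheel's white upright handle: a post 18 mm in diameter that stands on the rim, 50 mm from the wheel's axis, from the rim to 128 mm above the bench. It spins freely about its own axis, so a grip from above can follow the circle without turning.
- handle: The same handle; origin at its foot on the wheel, 83 mm above the bench.
- reagent: Bystander, to be left alone: amber bottle 68 mm wide, 130 mm tall. Origin: centre of its underside.
- dropper: Bystander, to be left alone: small amber dropper bottle 34 mm wide, 75 mm tall. Origin: centre of its underside.
- dish: Bystander, to be left alone: glass dish 90 mm wide, 15 mm tall. Origin: centre of its underside.
- stopper: Bystander, to be left alone: glass stopper 36 mm wide, 28 mm tall. Origin: centre of its underside.
Mind the look-alikes: they are no part of the job. Of the things like the plate, leave any that is orange; of the rest the smaller one is meant.

How it is judged:
On the way, in this order (a step that is already met when the one before it is completed fails the run):
1. the plate stands upright on the floor of the slot that faces the nozzle, let go (x of plate in the frame of nozzle between -0.11 and -0.06 m and y of plate in the frame of nozzle between -0.006 and 0.006 m and z of plate in the frame of nozzle below -0.02 m and angle between plate's own z axis and vertical below 0.17 rad and linear speed of plate below 0.02 m/s and contact force between the fingers and plate below 0.1 N), for 0.2 s.
2. the valve is closed against its stop (value of joint valve below 0.06 rad), for 0.1 s.
At the end, for the whole second after the job is handed in: Valve at rest 12.57 rad open, give or take 0.3, fingers gripping its handle (over 2 N, grasp point within 30 mm of its middle); plate upright (within 0.17 rad) on the floor of the slot facing the nozzle, within 25 mm of the slot's middle lengthwise (value of joint valve between 12.266 and 12.866 rad and velocity of joint valve between -0.1 and 0.1 rad/s and contact force between the fingers and handle above 2 N and distance between the grasp point and handle_mid below 0.03 m and x of plate in the frame of nozzle between -0.11 and -0.06 m and y of plate in the frame of nozzle between -0.006 and 0.006 m and z of plate in the frame of nozzle below -0.02 m and angle between plate's own z axis and vertical below 0.17 rad and linear speed of plate below 0.02 m/s); the arm keeps its last pose, push and grip.
It fails at once if the plate is dropped (falls free faster than 0.6 m/s) (contact force between the fingers and plate below 0.05 N and linear speed of plate above 0.6 m/s).
It fails at once if something else on the bench is moved by more than 30 mm (distance of any of reagent, dropper, beaker, dish, stopper, tube_rack from where it was at the start of the episode above 0.03 m).
It also fails if it takes over 72 s, if anything falls off the work surface, if the arm or the gripper's body presses on something with over 40 N, if the wrist force passes 120 N, or if a joint passes its speed limit or range.

## Working session

There is one attempt and no reset: what is moved stays moved. The work goes in short steps, each a Python script; the robot and the scene stay as the last script left them, time stands still between calls to the robot, and variables do not carry over. Pictures are saved under pics/ and viewed, and the job is handed in when it is done.

```bash
ls; mkdir -p pics; python3 - <<'E'
from bench import *
import cv2, numpy as np
for c in ["side","top","wrist"]:
    im=read_camera(c); cv2.imwrite(f"pics/a_{c}.png",cv2.resize(im[:,:,::-1],None,fx=1.5,fy=1.5))
    p=camera_params(c); T=np.linalg.inv(p["camera_from_world"]); print(c,p["K"][0,0],T[:3,3].round(3),T[:3,2].round(3))
    for n in ["plate","cradle","station","nozzle","handle_mid","valve_axis","handle"]:
        print(c,n,[(np.round(d["at"],1).tolist(),round(d["confidence"],2)) for d in look_for(c,n)],[(np.round(d["at"],1).tolist(),round(d["confidence"],2)) for d in tip_of(c,n)])
print(read_time_s(),read_tcp_rot(),read_eef_pos())
E
```

```text
pics
side 394.14542643861716 [0.374 0.997 0.997] [ 0.061 -0.745 -0.664]
side plate [([326.2, 288.3], 0.93), ([177.7, 317.9], 0.84), ([267.8, 122.2], 0.55), ([206.7, 258.9], 0.44)] [([177.3, 332.5], 0.61), ([213.6, 263.5], 0.48)]
side cradle [([210.9, 270.1], 0.88)] [([209.8, 262.3], 0.56)]
side station [([231.2, 179.5], 0.93)] [([230.5, 182.1], 0.8)]
side nozzle [([198.5, 183.0], 0.41)] [([202.2, 188.9], 0.52), ([277.1, 224.9], 0.46)]
side handle_mid [] [([233.1, 150.1], 0.42)]
side valve_axis [([232.2, 177.6], 0.7)] [([240.7, 142.3], 0.87), ([200.8, 188.3], 0.3)]
side handle [([232.7, 147.2], 0.64)] [([230.7, 152.1], 0.47)]
top 376.67336273172253 [0.333 0.003 1.349] [ 0.085  0.01  -0.996]
top plate [([171.4, 250.5], 0.96), ([141.4, 133.3], 0.94), ([176.9, 144.6], 0.93), ([174.0, 196.3], 0.3)] [([186.7, 148.8], 0.76), ([128.3, 131.7], 0.73)]
top cradle [([188.2, 154.6], 0.55)] [([186.6, 150.8], 0.63)]
top station [([299.3, 149.1], 0.64), ([188.8, 153.4], 0.63)] [([293.7, 150.5], 0.86), ([186.9, 147.3], 0.46)]
top nozzle [([267.4, 120.3], 0.59), ([238.0, 203.1], 0.34)] [([296.5, 149.5], 0.69), ([266.9, 120.7], 0.55)]
top handle_mid [] []
top valve_axis [([301.1, 148.9], 0.92), ([399.7, 177.2], 0.68)] [([332.6, 150.2], 0.85)]
top handle [] [([319.6, 144.7], 0.57)]
wrist 334.89664896830703 [0.144 0.639 0.373] [ 0.298 -0.107 -0.949]
wrist plate [] [([36.0, 160.6], 0.63)]
wrist cradle [] []
wrist station [] []
wrist nozzle [] []
wrist handle_mid [] []
wrist valve_axis [] []
wrist handle [] []
2.25 [ 1.71034903e-01  9.85264970e-01  1.40418763e-05 -7.34468923e-06] [0.21908169 0.61199085 0.25028026]
```

View pics/a_side.png

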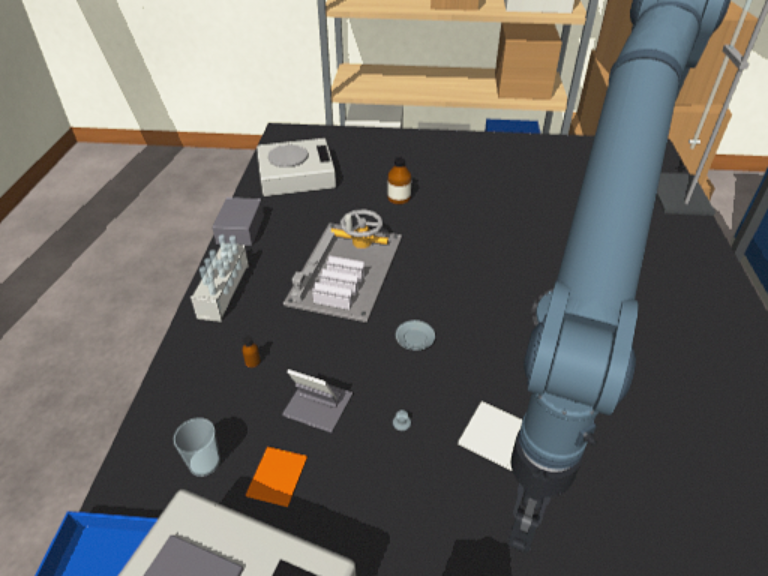

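View pics/a_top.png

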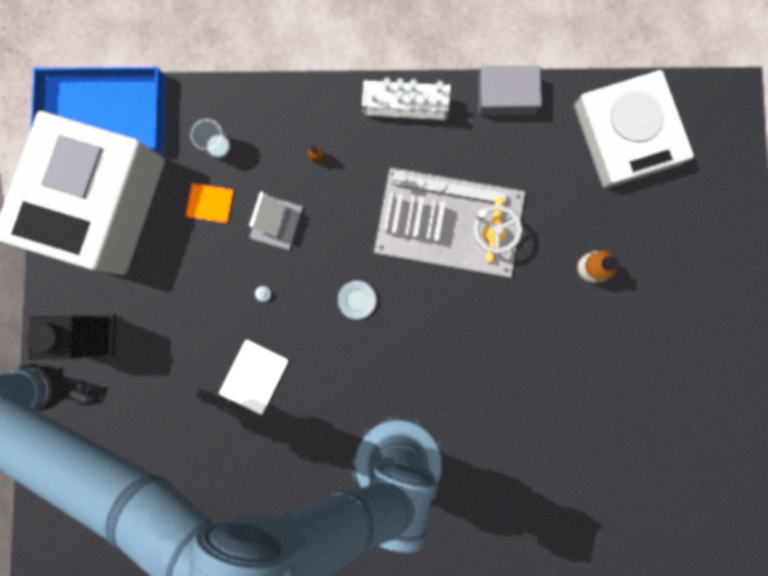

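View pics/a_wrist.png

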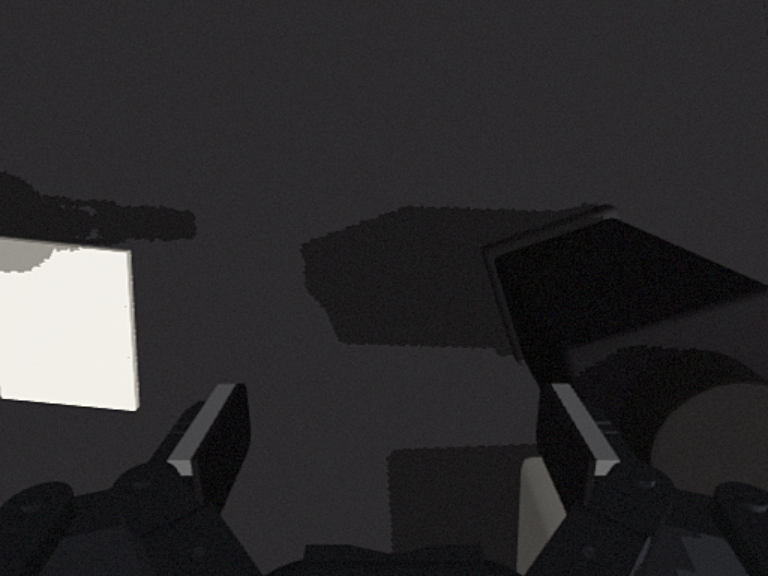

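The white plate candidates in the top picture (1.5x) are the orange plate at (210,203), the large white sheet lying flat at (253,377), and the white plate in the cradle at (268,213). The description points to the one in the cradle. Next I'll take closer crops.

```bash
cat > h.py <<'E'
from bench import *
import cv2, numpy as np
from scipy.spatial.transform import Rotation as R
def ray(c,uv,z,P=None):
    p=P or camera_params(c); T=np.linalg.inv(p["camera_from_world"])
    d=T[:3,:3]@(np.linalg.inv(p["K"])@[uv[0],uv[1],1]); o=T[:3,3]
    return o+d*(z-o[2])/d[2]
def proj(c,X,P=None):
    p=P or camera_params(c); q=p["camera_from_world"]@np.append(X,1); u=p["K"]@q[:3]; return u[:2]/u[2]
def tri(obs):
    A=[];b=[]
    for c,uv in obs:
        p=camera_params(c) if isinstance(c,str) else c; M=p["K"]@p["camera_from_world"][:3]
        for i in (0,1):
            r=uv[i]*M[2]-M[i]; r=r/np.linalg.norm(r[:3]); A.append(r[:3]); b.append(-r[3])
    return np.linalg.lstsq(np.array(A),np.array(b),rcond=None)[0]
E
python3 - <<'E'
from h import *
im=read_camera("top"); s=read_camera("side")
def crop(im,x0,y0,x1,y1,f,n): cv2.imwrite(n,cv2.resize(im[y0:y1,x0:x1,::-1],None,fx=f,fy=f,interpolation=cv2.INTER_CUBIC))
crop(im,240,105,360,190,6,"pics/b_top_st.png")
crop(s,180,130,280,220,6,"pics/b_side_st.png")
crop(im,155,120,210,170,10,"pics/b_top_cr.png")
print("cradle origin",ray("top",(186.6,150.8),0),ray("side",(209.8,262.3),0))
print("station",ray("top",(293.7,150.5),0),ray("side",(230.5,182.1),0))
print("nozzle",ray("top",(266.9,120.7),.036),ray("side",(202.2,188.9),.036))
print("axis",ray("top",(332.6,150.2),.108),ray("side",(240.7,142.3),.108))
print("handle foot",ray("top",(319.6,144.7),.083),ray("side",(230.7,152.1),.083),"mid",ray("side",(233.1,150.1),.108))
for n in ["reagent","dropper","dish","stopper"]:
    print(n,[(ray("top",d["at"],0)[:2].round(3),round(d["confidence"],2)) for d in tip_of("top",n)])
E
```

```text
cradle origin [0.55921537 0.27956208 0.        ] [0.57836939 0.26266019 0.        ]
station [ 0.55756348 -0.10860098  0.        ] [ 5.63495876e-01 -1.14226098e-01 -1.11022302e-16]
nozzle [ 0.65905608 -0.01203805  0.036     ] [ 0.65337873 -0.02900196  0.036     ]
axis [ 0.53967426 -0.22885308  0.108     ] [ 0.53413961 -0.22517175  0.108     ]
handle foot [ 0.56302868 -0.18987115  0.083     ] [ 0.56958817 -0.19309804  0.083     ] mid [ 0.55691332 -0.1735268   0.108     ]
reagent []
dropper [(array([0.726, 0.2  ]), 0.46)]
dish [(array([0.377, 0.098]), 0.76)]
stopper [(array([0.407, 0.314]), 0.41)]
```

View pics/b_top_st.png

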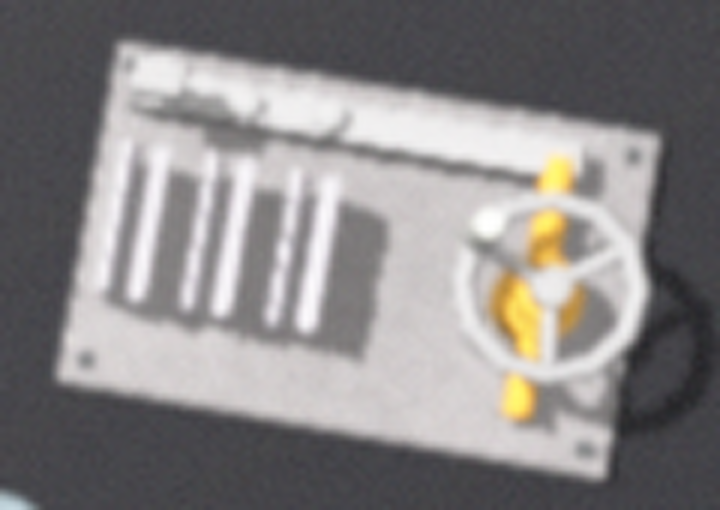

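View pics/b_side_st.png

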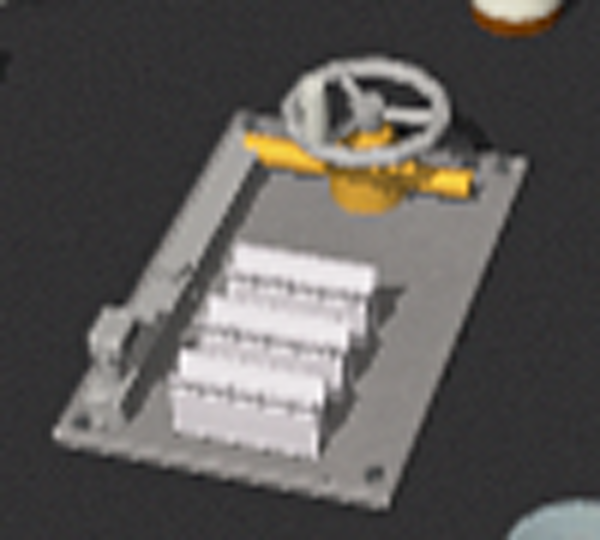

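View pics/b_top_cr.png

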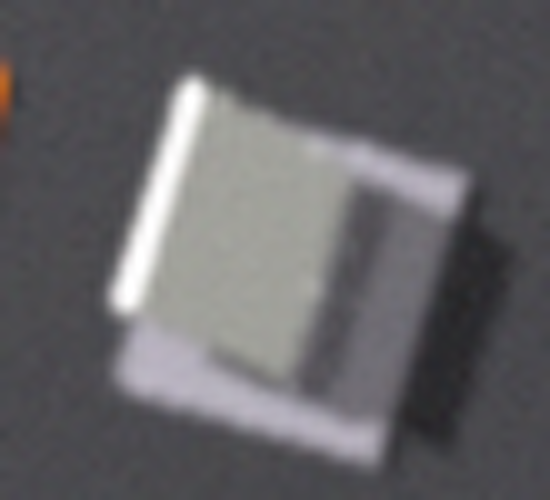

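```bash
python3 - <<'E'
from h import *
from scipy.optimize import least_squares
t=lambda u,v:np.array([u/6+240,v/6+105]); s=lambda u,v:np.array([u/6+180,v/6+130])
C={"tl":(.105,.165,.012),"tr":(.105,-.165,.012),"br":(-.105,-.165,.012),"bl":(-.105,.165,.012)}
obs=[("top","tl",t(118,42)),("top","tr",t(660,132)),("top","br",t(605,478)),("top","bl",t(58,380)),
("side","tl",s(57,436)),("side","bl",s(388,505)),("side","br",s(525,160)),("side","tr",s(243,112))]
P={c:camera_params(c) for c in("top","side")}
def W(p,X): return np.array([p[0],p[1],0])+R.from_euler("z",p[2]).apply(X)
for cams in (("top",),("side",),("top","side")):
    o=[x for x in obs if x[0] in cams]
    f=lambda p:np.concatenate([proj(c,W(p,C[k]),P[c])-uv for c,k,uv in o])
    r=least_squares(f,[.56,-.11,-.1]); print(cams,r.x,f(r.x).round(1))
p=r.x
for nm,X in [("slot20",(-0,.02,.058)),("slot70",(0,.07,.058)),("slot120",(0,.12,.058)),("noz20",(.085,.02,.075)),("noz70",(.085,.07,.075)),("noz120",(.085,.12,.075)),("axis",(0,-.12,.082))]:
    w=W(p,X);a=proj("top",w,P["top"]);b=proj("side",w,P["side"])
    print(nm,w.round(3),((a-[240,105])*6).round(),((b-[180,130])*6).round())
# handle top at z .128 : top crop (487,222)
print("handle",ray("top",t(487,222),.128), "axis p",W(p,(0,-.12,.108)))
# cradle
q=lambda u,v:np.array([u/10+155,v/10+120])
# plate top edge ends ; z = foot + 100*cos20
for u,v in[(193,80),(122,308)]: print(ray("top",q(u,v),.11))
E
```

```text
('top',) [ 0.56521118 -0.13007548 -0.17998483] [ 0.  -0.2  0.   0.2  0.1 -0.2 -0.2  0.2]
('side',) [ 0.56126851 -0.12297326 -0.18724634] [-0.8 -0.2  0.6 -0.3  1.1  0.4 -0.9  0.1]
('top', 'side') [ 0.5636053  -0.12810234 -0.18252218] [-0.4  0.1 -0.5  0.7 -0.6  0.4 -0.8  0.6 -1.  -1.2  0.3 -1.5  0.4 -0.5
 -1.5 -0.7]
slot20 [ 0.567 -0.108  0.058] [330. 240.] [292. 248.]
slot70 [ 0.576 -0.059  0.058] [244. 225.] [266. 300.]
slot120 [ 0.585 -0.01   0.058] [159. 210.] [238. 354.]
noz20 [ 0.651 -0.124  0.075] [357.  90.] [160. 204.]
noz70 [ 0.66  -0.075  0.075] [271.  75.] [131. 254.]
noz120 [ 0.669 -0.026  0.075] [185.  60.] [100. 307.]
axis [ 0.542 -0.246  0.082] [578. 275.] [357.  87.]
handle [ 0.56376846 -0.18830294  0.128     ] axis p [ 0.54182405 -0.24610902  0.108     ]
[0.61825415 0.29918297 0.11      ]
[0.54122548 0.32184616 0.11      ]
```

```bash
cat >> h.py <<'E'
def down(psi):
    """tool z down, tool x axis (camera side) at world heading psi"""
    x=np.array([np.cos(psi),np.sin(psi),0]); z=np.array([0,0,-1.]); y=np.cross(z,x)
    return R.from_matrix(np.c_[x,y,z]).as_quat()
E
python3 - <<'E'
from h import *
q=down(np.pi-.18); print(q)
move_ptp([.48,-.06,.36],q); print(read_time_s(),read_eef_pos(),read_qpos().round(2) if hasattr(read_qpos(),'round') else read_qpos())
P=camera_params("wrist"); im=read_camera("wrist"); np.savez("w1.npz",K=P["K"],T=P["camera_from_world"],im=im)
cv2.imwrite("pics/w1.png",cv2.resize(im[:,:,::-1],None,fx=1.5,fy=1.5,interpolation=cv2.INTER_CUBIC))
for n,z in [("station",0),("nozzle",.036),("handle",.083),("handle_mid",.108),("valve_axis",.108)]:
    print(n,[(np.round(d["at"]).tolist(),round(d["confidence"],2),ray("wrist",d["at"],z,P).round(3).tolist()) for d in tip_of("wrist",n)])
print(read_time_s())
E
```

```text
[0.08987855 0.99595273 0.         0.        ]
5.1333 [ 0.48026329 -0.05875363  0.35996963] [-0.85 -0.08  0.86  1.87  0.06  1.32  1.38]
station [([237.0, 196.0], 0.74, [0.561, -0.112, 0.0]), ([362.0, 44.0], 0.29, [0.381, 0.094, 0.0])]
nozzle [([318.0, 258.0], 0.56, [0.666, -0.006, 0.036])]
handle [([179.0, 228.0], 0.69, [0.563, -0.184, 0.083])]
handle_mid [([170.0, 236.0], 0.57, [0.561, -0.19, 0.108])]
valve_axis [([133.0, 226.0], 0.69, [0.541, -0.23, 0.108])]
5.4333
```

View pics/w1.png

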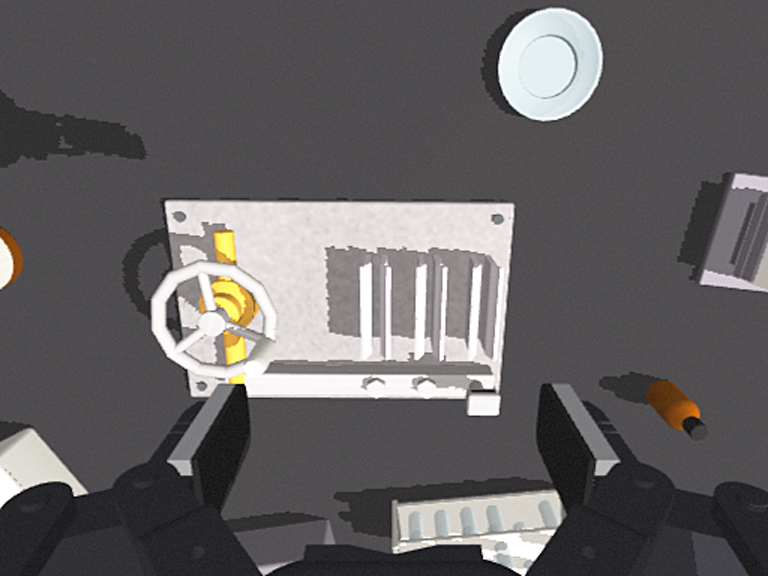

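The open nozzle is at (483,400) in the 1.5x wrist picture, at the far end of the slot furthest from the valve (y = 120 mm). The flat plugs are at (375,385) and (427,387). I'll take a close look at that slot.

```bash
python3 - <<'E'
from h import *
q=down(np.pi-.18)
move_ptp([.555,.005,.23],q); print(read_time_s(),read_eef_pos())
P=camera_params("wrist"); im=read_camera("wrist"); np.savez("w2.npz",K=P["K"],T=P["camera_from_world"],im=im)
p=(.561,-.112,-.18)
v=cv2.resize(im[:,:,::-1],None,fx=1.5,fy=1.5,interpolation=cv2.INTER_CUBIC)
cv2.imwrite("pics/w2.png",v)
W=lambda X:np.array([p[0],p[1],0])+R.from_euler("z",p[2]).apply(X)
def ln(a,b,c):
    a,b=[tuple(int(round(t*1.5)) for t in proj("wrist",W(X),P)) for X in(a,b)]; cv2.line(v,a,b,c,1)
for y in(.02,.07,.12):
    for d,z,c in((.010,.058,(0,0,255)),(.0045,.047,(0,255,0)),(.0045,.012,(255,0,0))):
        for s in(-1,1): ln((-.045,y+s*d,z),(.045,y+s*d,z),c)
cv2.imwrite("pics/w2o.png",v)
for n,z in [("station",0),("nozzle",.036)]:
    print(n,[(np.round(d["at"]).tolist(),round(d["confidence"],2),ray("wrist",d["at"],z,P).round(3).tolist()) for d in tip_of("wrist",n)])
E
```

```text
6.125 [0.55510236 0.00409209 0.23051327]
station [([161.0, 182.0], 0.6, [0.561, -0.111, 0.0])]
nozzle [([269.0, 263.0], 0.83, [0.662, -0.008, 0.036])]
```

View pics/w2.png

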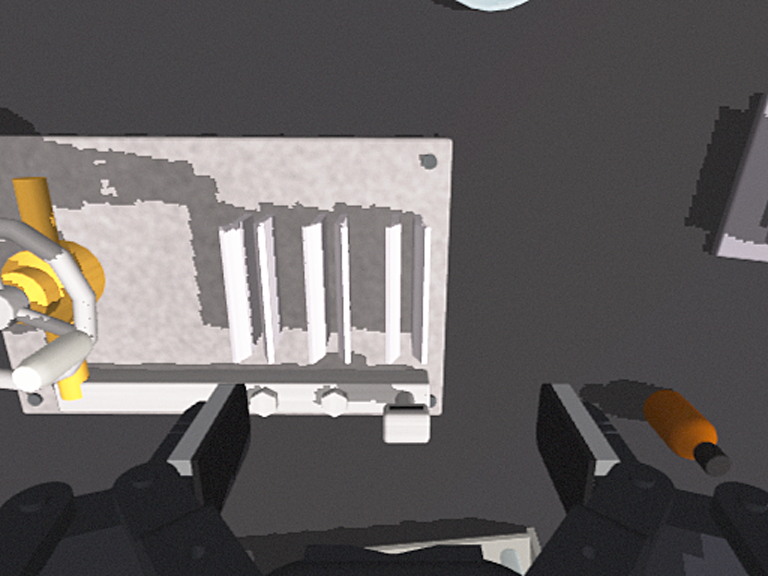

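View pics/w2o.png

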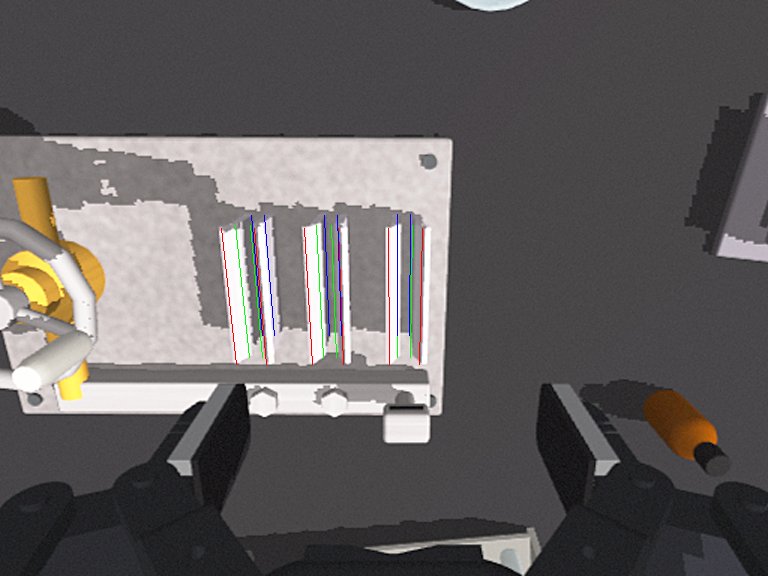

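```bash
python3 - <<'E'
from h import *
d=np.load("w2.npz"); P={"K":d["K"],"camera_from_world":d["T"]}; im=d["im"]
x0,y0,f=130,130,4
v=cv2.resize(im[y0:270,x0:300,::-1],None,fx=f,fy=f,interpolation=cv2.INTER_CUBIC); a=v.copy()
p=(.561,-.112,-.18)
W=lambda X:np.array([p[0],p[1],0])+R.from_euler("z",p[2]).apply(X)
def ln(a,b,c):
    a,b=[tuple(int(round((t+.5)*f)) for t in proj("wrist",W(X),P)-[x0,y0]) for X in(a,b)]; cv2.line(v,a,b,c,1)
for y in(.02,.07,.12):
    for dd,z,c in((.010,.058,(0,0,255)),(.0045,.047,(0,255,0)),(.0045,.012,(255,0,0))):
        for s in(-1,1): ln((-.045,y+s*dd,z),(.045,y+s*dd,z),c)
ln((.105,.15,.012),(-.105,.15,.012),(0,255,255))
cv2.imwrite("pics/w2z.png",v);cv2.imwrite("pics/w2y.png",a)
E
```

```text
(no output)
```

View pics/w2z.png

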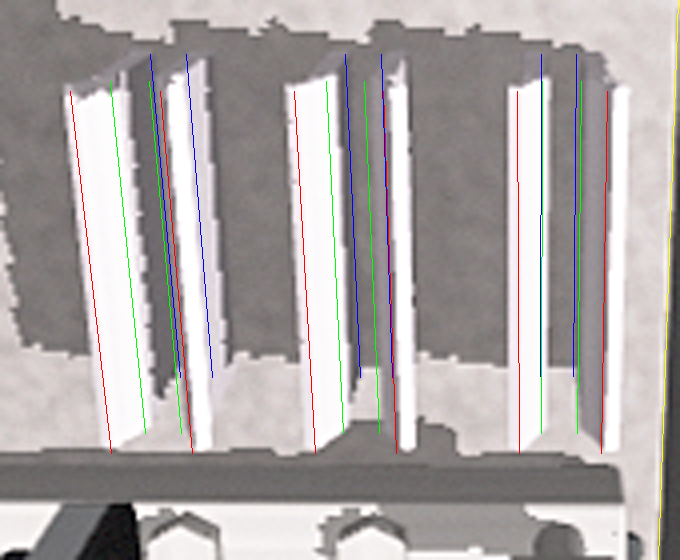

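View pics/w2y.png

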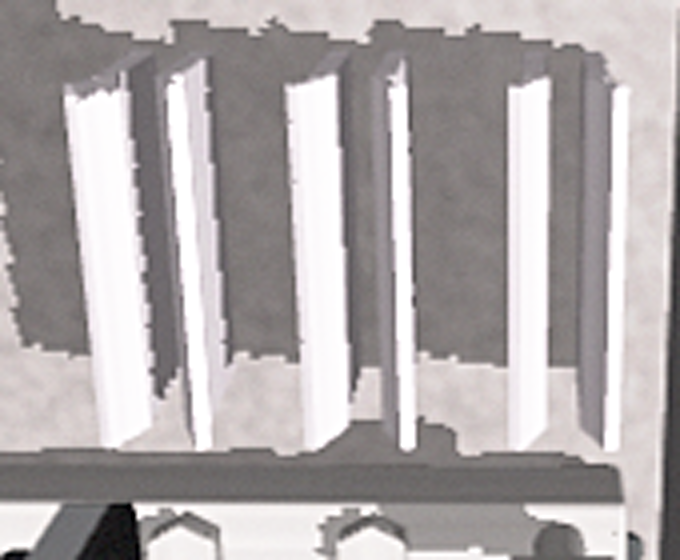

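```bash
python3 - <<'E'
from h import *
q=down(np.pi-.287)
print("beaker",ray("top",(145,97),0.0),ray("side",(201/1.5,470/1.5),0))
move_ptp([.54,.29,.27],q); print(read_time_s(),read_eef_pos())
P=camera_params("wrist"); im=read_camera("wrist"); np.savez("w3.npz",K=P["K"],T=P["camera_from_world"],im=im)
v=cv2.resize(im[:,:,::-1],None,fx=1.5,fy=1.5,interpolation=cv2.INTER_CUBIC)
cv2.imwrite("pics/w3.png",v)
for n,z in [("cradle",0),("plate",.012)]:
    print(n,[(np.round(d["at"]).tolist(),round(d["confidence"],2),ray("wrist",d["at"],z,P).round(3).tolist()) for d in tip_of("wrist",n)])
E
```

```text
beaker [0.76019885 0.43501544 0.        ] [0.75807387 0.45140364 0.        ]
7.3833 [0.54072233 0.28729278 0.27029433]
cradle [([263.0, 175.0], 0.56, [0.57, 0.28, 0.0]), ([49.0, 63.0], 0.44, [0.381, 0.091, 0.0])]
plate [([260.0, 179.0], 0.85, [0.57, 0.276, 0.012]), ([452.0, 169.0], 0.79, [0.623, 0.495, 0.012])]
```

View pics/w3.png

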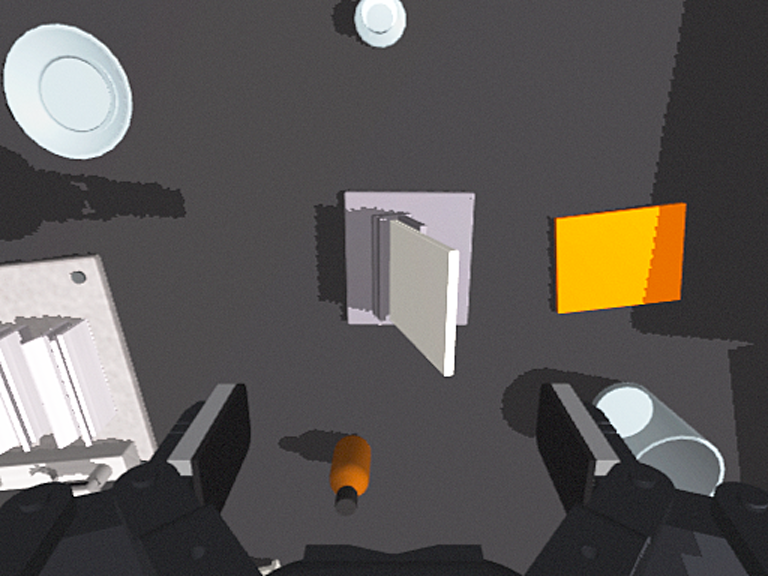

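```bash
cat > fitc.py <<'E'
from h import *
from scipy.optimize import least_squares
d=np.load("w3.npz"); P={"K":d["K"],"camera_from_world":d["T"]}; Pt=camera_params("top")
A=np.array([(445,249),(459,251),(442,375),(454,375)])/1.5
F=np.array([(345,192),(474,195),(472,324),(347,325)])/1.5
Rx=R.from_euler("x",-.349)
def Wc(p,X): return np.array([p[0],p[1],0])+R.from_euler("z",p[2]).apply(X)
def Wp(p,X): return Wc(p,Rx.apply(X)+[0,0,p[3]])
L=[(-.04,-.003,.1),(-.04,.003,.1),(.04,-.003,.1),(.04,.003,.1)]
LF=lambda p:[(-.055,-.05+p[4],.006),(-.055,.05+p[4],.006),(.055,.05+p[4],.006),(.055,-.05+p[4],.006)]
if __name__=="__main__":
    T=np.array([(193,80),(122,308)])/10+[155,120]
    def f(p,top=True):
        r=[proj("",Wp(p,x),P)-a for x,a in zip(L,A)]+[proj("",Wc(p,x),P)-a for x,a in zip(LF(p),F)]
        if top: r+=[.7*(proj("",Wp(p,x),Pt)-a) for x,a in zip([(.04,0,.1),(-.04,0,.1)],T)]
        r=np.concatenate(r); return np.append(r,(p[3]-.010)/.004)
    for t in (True,False):
        r=least_squares(f,[.57,.28,-.287,.01,0],args=(t,)); print(r.x.round(4),f(r.x,t).round(1))
        p=r.x; print("top centre",Wp(p,(0,0,.1)))
E
python3 fitc.py
```

```text
[ 0.5685  0.2782 -0.29    0.0227  0.0138] [ 1.7 -0.1 -1.3 -2.   0.7  0.4 -1.4 -0.7 -0.2  1.3  1.  -0.7 -2.2  1.8
  1.2  1.2 -0.4  0.  -0.5  0.   3.2]
top centre [0.57831367 0.3109374  0.11666298]
[ 0.5685  0.2782 -0.2899  0.0228  0.0137] [ 1.7 -0.1 -1.2 -2.   0.8  0.4 -1.3 -0.7 -0.2  1.3  1.  -0.8 -2.2  1.8
  1.2  1.2  3.2]
top centre [0.57828828 0.31096739 0.1167665 ]
```

```bash
python3 - <<'E'
from h import *
import fitc
p=[.5685,.2782,-.29,.0228]
Rp=R.from_euler("z",p[2])*fitc.Rx; M=Rp.as_matrix()
q=R.from_matrix(np.c_[-M[:,0],M[:,1],-M[:,2]]).as_quat(); pz=M[:,2]
g=fitc.Wp(p,(0,0,.075)); print(g,q,inverse_kinematics(list(g),list(q)))
move_gripper(.05,30)
move_ptp(list(g+.09*pz),list(q)); print(read_time_s(),read_qpos())
movel(list(g+.02*pz),list(q)); 
im=read_camera("wrist"); s=read_camera("side")
cv2.imwrite("pics/w4.png",np.hstack([im[:,:,::-1][100:,100:420],cv2.resize(s[200:290,170:275,::-1],(320,284))]))
print(read_time_s(),read_ft_force())
E
```

```text
[0.57583378 0.30277596 0.09327864] [ 0.14229809  0.97447874 -0.17179381 -0.02508616] [-1.16897584  0.85989286  0.80498781  1.53028723 -0.3539931   1.2325704
  0.95411698]
8.4917 [-1.1819877   0.80576205  0.82839296  1.41699949 -0.30988023  1.38990255
  0.92079575]
9.2083 [-0.24127578  1.03781259 -0.17631423]
```

View pics/w4.png

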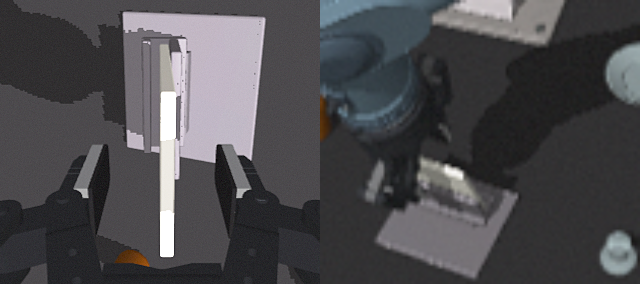

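```bash
python3 - <<'E'
from h import *
P=camera_params("wrist"); t=np.array(read_eef_pos()); M=R.from_quat(read_tcp_rot()).as_matrix()
im=read_camera("wrist")
for dx in (-.04,0,.04): print(dx,[proj("",t+M[:,2]*a+M[:,0]*dx,P).round(1).tolist() for a in(-.005,0,.005)])
print(t,read_finger_gap())
cv2.imwrite("pics/w5.png",cv2.resize(im[180:384,140:380,::-1],None,fx=3,fy=3))
E
```

```text
-0.04 [[261.6, 363.0], [261.6, 354.3], [261.6, 346.1]]
0 [[261.5, 286.1], [261.5, 279.2], [261.5, 272.7]]
0.04 [[261.4, 193.5], [261.4, 189.3], [261.4, 185.4]]
[0.57911168 0.31005196 0.11431658] 0.04996087696314559
```

View pics/w5.png

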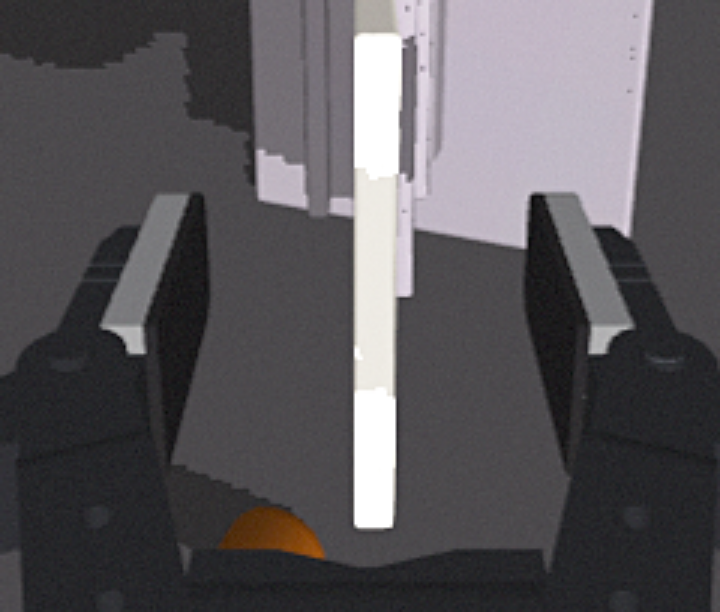

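```bash
python3 - <<'E'
from h import *
P=camera_params("wrist"); t=np.array(read_eef_pos()); M=R.from_quat(read_tcp_rot()).as_matrix()
s=np.sign((P["camera_from_world"][:3,:3]@M[:,1])[0]); print(s)
movel(list(t+.0015*s*M[:,1]+.020*M[:,2]),speed=.06)
print(read_ft_force(),read_time_s())
move_gripper(0.0,45)
print(read_finger_gap(),read_ft_force(),read_eef_pos(),read_time_s())
t=np.array(read_eef_pos())
movel(list(t-.05*M[:,2]),speed=.08)
print(read_finger_gap(),read_ft_force(),read_time_s())
im=read_camera("wrist"); s=read_camera("side")
cv2.imwrite("pics/w6.png",np.hstack([im[:,:,::-1][100:,100:420],cv2.resize(s[170:290,170:275,::-1],(320,284))]))
E
```

```text
1.0
[-0.99449149 -0.19121811 -0.31560433] 9.7083
0.005564212909969837 [-0.67055448 -1.6089279   2.60851239] [0.57760105 0.30427498 0.09537291] 10.175
0.005490624075771118 [ 0.26305426 -0.26707731 -1.98844893] 10.9583
```

View pics/w6.png

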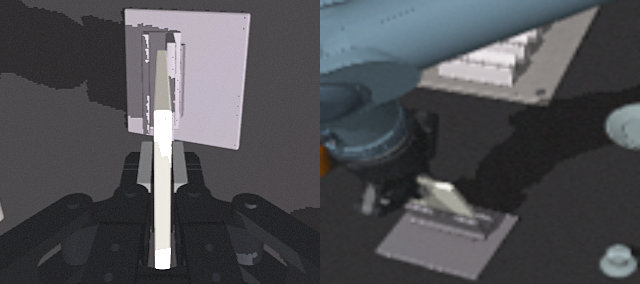

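```bash
python3 - <<'E'
from h import *
t=np.array(read_eef_pos()); M=R.from_quat(read_tcp_rot()).as_matrix()
movel(list(t-.05*M[:,2]),speed=.15)
q=list(down(np.pi-.18)); print(inverse_kinematics([.5825,.0071,.20],q))
move_ptp([.59,.15,.24],q)
move_ptp([.5825,.0071,.20],q); print(read_finger_gap(),read_time_s(),read_qpos())
movel([.5825,.0071,.158],q,speed=.08); print(read_eef_pos(),read_ft_force(),read_time_s())
P=camera_params("wrist"); im=read_camera("wrist"); np.savez("w7.npz",K=P["K"],T=P["camera_from_world"],im=im); s=read_camera("side"); t=read_camera("top")
cv2.imwrite("pics/w7.png",cv2.resize(im[60:330,140:400,::-1],None,fx=2.2,fy=2.2,interpolation=cv2.INTER_CUBIC))
cv2.imwrite("pics/s7.png",np.hstack([cv2.resize(s[150:230,180:260,::-1],(400,400)),cv2.resize(t[95:175,230:310,::-1],(400,400))]))
E
```

```text
[-0.81200898  0.42839308  0.9075516   1.84456796 -0.38551757  1.05622001
  1.63706395]
0.005377338331866395 12.9667 [-0.8012955   0.42474388  0.88956837  1.84350637 -0.37654592  1.05384836
  1.62873416]
[0.58251266 0.00685157 0.15783031] [ 0.49487942  0.57771798 -1.05222721] 13.6417
```

View pics/w7.png

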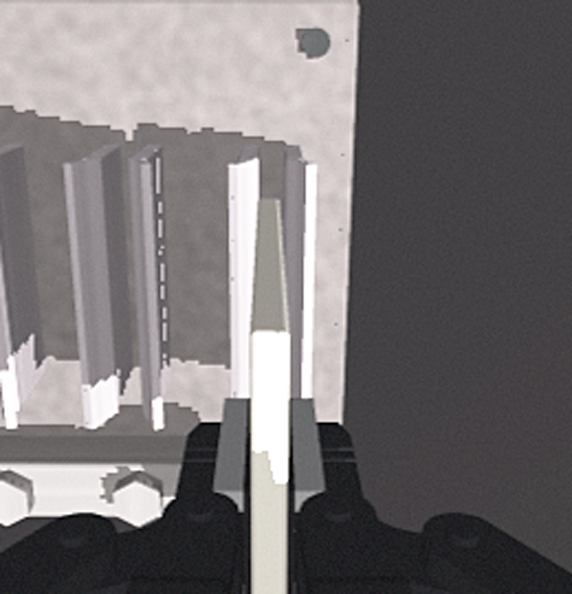

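View pics/s7.png

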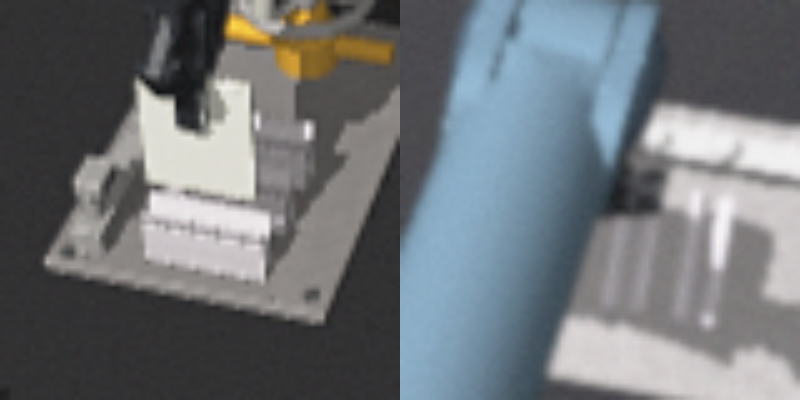

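Plate's lower edge (269,200) sits midway between the lips (237 and 304) of the slot in front of the nozzle. I'll lower it while watching the force.

```bash
python3 - <<'E'
from h import *
q=list(down(np.pi-.18)); z=.158; f0=np.array(read_ft_force())
while z>.080:
    z-= .008 if z>.10 else .003
    movel([.5825,.0071,z],q,speed=.05)
    f=np.array(read_ft_force())-f0; a=read_eef_pos()
    print(round(z,4),np.round(a,4),f.round(1))
    if f[2]>4 or np.abs(f[:2]).max()>12: break
print(read_finger_gap(),read_time_s())
im=read_camera("wrist"); s=read_camera("side")
cv2.imwrite("pics/w8.png",np.hstack([cv2.resize(im[60:330,140:400,::-1],(400,415)),cv2.resize(s[150:230,180:260,::-1],(400,415))]))
E
```

```text
0.15 [0.582  0.0072 0.1495] [0.8 1.  1.5]
0.142 [0.582  0.0071 0.1414] [ 0.6  0.7 -0.4]
0.134 [0.5821 0.0071 0.1335] [0.2 0.5 0.8]
0.126 [0.582  0.0071 0.1255] [0.3 0.4 0.7]
0.118 [0.582  0.0071 0.1174] [-0.   0.8  0.9]
0.11 [0.5821 0.0071 0.1095] [0.8 0.6 0.4]
0.102 [0.582  0.0071 0.1015] [0.5 1.  0.5]
0.094 [0.582  0.0071 0.0935] [1.4 0.6 0.6]
0.091 [0.5824 0.0071 0.0909] [0.8 0.2 0.3]
0.088 [0.583  0.0068 0.0901] [-4.1  1.2 12.4]
0.005677560959837853 16.7583
```

View pics/w8.png

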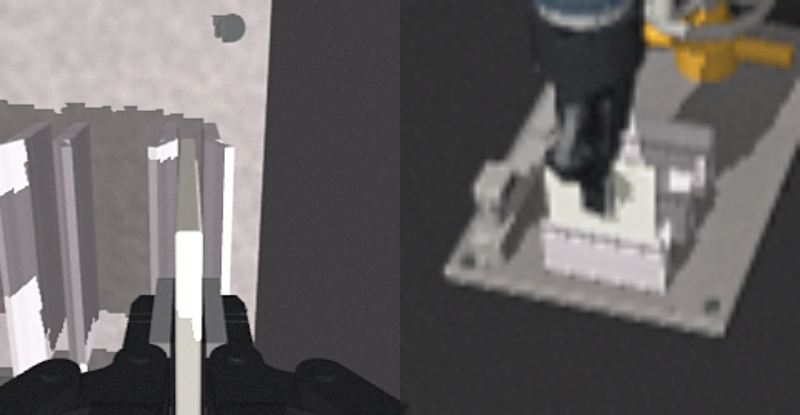

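```bash
python3 - <<'E'
from h import *
q=list(down(np.pi-.18))
move_gripper(.035,30); print(read_finger_gap(),read_ft_force(),read_time_s())
a=np.array(read_eef_pos()); movel([a[0],a[1],.19],q,speed=.12); pause(.1)
P=camera_params("wrist"); im=read_camera("wrist"); s=read_camera("side"); t=read_camera("top")
print([(ray("wrist",d["at"],.012,P).round(3),d["confidence"]) for d in tip_of("wrist","plate")])
print(read_time_s())
cv2.imwrite("pics/w9.png",np.hstack([cv2.resize(im[60:330,140:400,::-1],(400,415)),cv2.resize(s[150:230,180:260,::-1],(400,415))]))
cv2.imwrite("pics/w9f.png",im[:,:,::-1])
for n in ["handle_mid","handle","valve_axis"]:
  for c,z in (("wrist",.1),("side",.1),("top",.1)):
    zz={"handle":.083}.get(n,.108)
    print(n,c,[(ray(c,d["at"],zz,P if c=="wrist" else None).round(3)[:2].tolist(),round(d["confidence"],2)) for d in tip_of(c,n)])
E
```

```text
0.035072204364362584 [-0.11422877  0.5661931   0.39013768] 17.25
[(array([0.583, 0.007, 0.012]), 0.87)]
18.55
handle_mid wrist []
handle_mid side [([0.573, -0.173], 0.41)]
handle_mid top [([0.563, -0.186], 0.57)]
handle wrist [([0.564, -0.184], 0.73), ([0.67, 0.146], 0.55)]
handle side [([0.558, -0.186], 0.55)]
handle top [([0.564, -0.186], 0.56)]
valve_axis wrist [([0.649, 0.132], 0.6)]
valve_axis side [([0.537, -0.237], 0.87), ([0.565, -0.169], 0.32)]
valve_axis top [([0.543, -0.233], 0.77), ([0.694, 0.18], 0.27)]
```

View pics/w9.png

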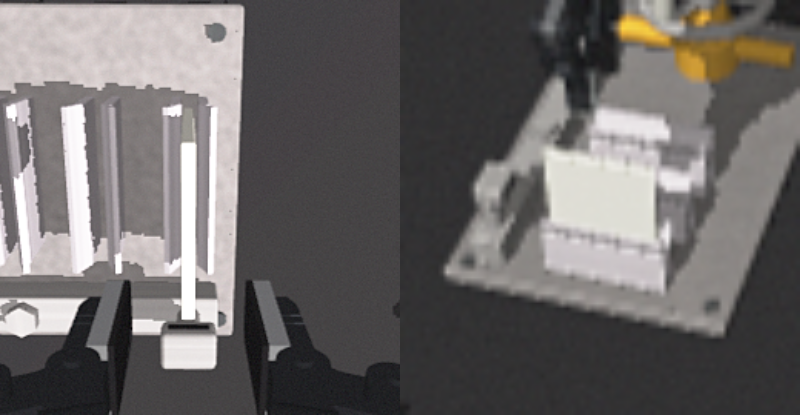

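The plate stands upright in the nozzle's slot, and the network puts its lower edge at (0.583, 0.007), matching the slot's middle. Next is the handle.

```bash
python3 - <<'E'
from h import *
q=list(down(np.pi-.18))
print("reagent",ray("top",(597/1.5,272/1.5),0))
move_gripper(.06)
move_ptp([.55,-.187,.225],q); print(read_time_s(),read_qpos().round(2))
P=camera_params("wrist"); im=read_camera("wrist")
for n in ["handle_mid","handle","valve_axis"]:
    zz={"handle":.083}.get(n,.108)
    print(n,[(np.round(d["at"],1).tolist(),ray("",d["at"],zz,P).round(4)[:2].tolist(),round(d["confidence"],2)) for d in tip_of("wrist",n)])
ax=np.array([.5395,-.2291])
for a in np.arange(0,6.3,.785):
    r=inverse_kinematics([ax[0]+.05*np.cos(a),ax[1]+.05*np.sin(a),.11],q); print(None if r is None else np.round(r,2))
v=im[:,:,::-1].copy()
def dot(X,c): cv2.circle(v,tuple(int(round(t)) for t in proj("",X,P)),2,c,-1)
for a in np.arange(0,6.28,.26): dot((ax[0]+.056*np.cos(a),ax[1]+.056*np.sin(a),.082),(0,0,255))
dot((*ax,.082),(0,255,0)); dot((.563,-.187,.128),(255,0,0)); dot((.563,-.187,.083),(255,0,255))
cv2.imwrite("pics/w10.png",np.hstack([cv2.resize(x[100:330,80:330],None,fx=1.6,fy=1.6,interpolation=cv2.INTER_CUBIC) for x in(im[:,:,::-1],v)]))
E
```

```text
reagent [ 0.44332162 -0.48037808  0.        ]
20.1833 [-0.51  0.4   0.94  1.83 -0.36  1.1   1.96]
handle_mid [([261.2, 209.9], [0.565, -0.1879], 0.61)]
handle [([262.4, 195.2], [0.5619, -0.1863], 0.69)]
valve_axis [([203.4, 184.0], [0.5368, -0.2267], 0.92)]
[-0.31  0.65  0.81  1.78 -0.56  0.97  2.13]
[-0.38  0.6   0.82  1.84 -0.54  0.94  2.08]
[-0.43  0.53  0.84  1.94 -0.5   0.9   2.06]
[-0.42  0.48  0.86  2.   -0.48  0.87  2.09]
[-0.35  0.48  0.86  2.   -0.48  0.87  2.17]
[-0.27  0.54  0.85  1.93 -0.51  0.9   2.23]
[-0.23  0.6   0.83  1.84 -0.54  0.94  2.24]
[-0.25  0.65  0.82  1.78 -0.56  0.97  2.19]
[-0.31  0.65  0.81  1.78 -0.56  0.97  2.13]
```

View pics/w10.png

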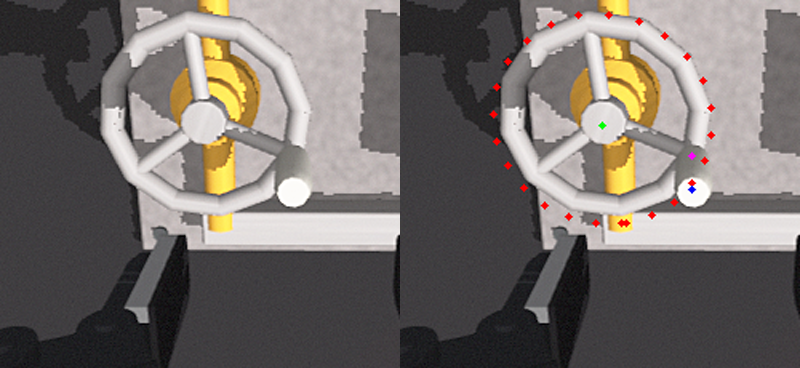

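```bash
python3 - <<'E'
from h import *
q=list(down(np.pi-.18))
move_ptp([.5645,-.1865,.17],q); movel([.5645,-.1865,.111],q,speed=.1); print(read_ft_force(),read_time_s())
move_gripper(0,60); print(read_finger_gap(),read_eef_pos(),read_ft_force(),read_time_s())
ax=np.array([.538,-.2283]); a=np.array(read_eef_pos()); print(np.linalg.norm(a[:2]-ax),np.arctan2(*(a[:2]-ax)[::-1]))
E
```

```text
[0.7335072  0.06119353 0.12983593] 21.4667
0.01605351372063311 [ 0.56505223 -0.18647427  0.11176955] [-0.77336773 -0.05589491  4.07833706] 21.9333
0.049811796223509855 0.9966848708742337
```

```bash
cat > turn.py <<'E'
from h import *
import json
q=list(down(np.pi-.18)); Z=.111; RR=.05
def step(ax,th,speed=.12):
    movel([ax[0]+RR*np.cos(th),ax[1]+RR*np.sin(th),Z],q,speed=speed)
    f=np.array(read_ft_force()); e=np.array(read_eef_pos())
    n=np.array([np.cos(th),np.sin(th)]); t=np.array([-n[1],n[0]])
    return f[:2]@n, f[:2]@t, f[2], e
E
python3 - <<'E'
from turn import *
ax=np.array([.538,-.2283]); th=.9967
for i in range(6):
    th-=np.radians(20); fr,ft,fz,e=step(ax,th); g=np.arctan2(e[1]-ax[1],e[0]-ax[0])
    print(round(th,3),"fr %.1f ft %.1f fz %.1f"%(fr,ft,fz),round(g-th,3),round(np.hypot(*(e[:2]-ax)),4),read_finger_gap())
    if ft>8: break
print(th,read_time_s())
im=read_camera("side");cv2.imwrite("pics/s11.png",cv2.resize(im[110:210,190:290,::-1],(600,600),interpolation=cv2.INTER_CUBIC))
E
```

```text
0.648 fr -0.4 ft -1.0 fz 4.9 -0.036 0.0497 0.01664848074802114
0.299 fr -1.2 ft -1.1 fz 5.5 -0.024 0.0496 0.0165735229196471
-0.05 fr -1.6 ft -0.7 fz 6.8 -0.017 0.0496 0.015504805178681018
-0.4 fr -1.2 ft -1.6 fz 7.5 -0.008 0.0496 0.01632659939483364
-0.749 fr -0.7 ft -1.2 fz 8.2 -0.002 0.0496 0.016317933571700326
-1.098 fr 0.6 ft -1.2 fz 6.5 -0.007 0.0498 0.016462229572781366
-1.0976951023931953 23.6917
```

View pics/s11.png

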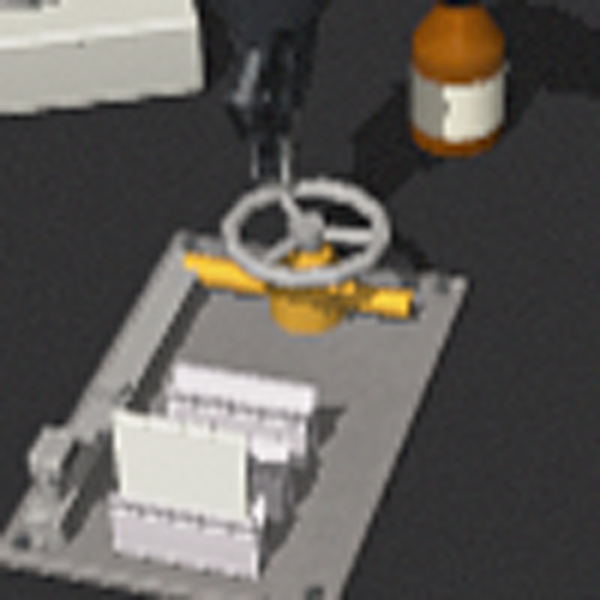

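```bash
python3 - <<'E'
from turn import *
ax=np.array([.538,-.2283]); th=-1.0977
for i in range(22):
    th-=np.radians(20); fr,ft,fz,e=step(ax,th); g=np.arctan2(e[1]-ax[1],e[0]-ax[0])
    print(round(th,3),"fr %.1f ft %.1f fz %.1f"%(fr,ft,fz),round((g-th+np.pi)%(2*np.pi)-np.pi,3),round(np.hypot(*(e[:2]-ax)),4),round(e[2],4))
    if ft>5 or abs(fz)>18 or abs(fr)>15: break
print(th,read_time_s())
E
```

```text
-1.447 fr 1.0 ft -0.7 fz 7.3 -0.014 0.0499 0.1117
-1.796 fr 1.4 ft -1.8 fz 7.5 -0.02 0.05 0.1117
-2.145 fr 1.7 ft -2.7 fz 8.3 -0.024 0.0502 0.1117
-2.494 fr 2.0 ft -1.8 fz 10.1 -0.03 0.0503 0.1116
-2.843 fr 2.5 ft -2.3 fz 10.8 -0.039 0.0504 0.1116
-3.192 fr 1.4 ft -2.0 fz 11.7 -0.052 0.0504 0.1116
-3.541 fr 1.6 ft -1.6 fz 10.1 -0.061 0.0504 0.1116
-3.89 fr -0.1 ft -0.8 fz 7.7 -0.06 0.0504 0.1117
-4.239 fr -1.8 ft -1.7 fz 5.8 -0.043 0.0503 0.1117
-4.588 fr -0.8 ft -0.7 fz 7.0 -0.024 0.0502 0.1117
-4.937 fr -0.8 ft -1.8 fz 7.5 -0.015 0.05 0.1117
-5.286 fr -0.2 ft -2.1 fz 8.1 -0.01 0.0498 0.1117
-5.636 fr -0.5 ft -2.0 fz 7.3 -0.01 0.0497 0.1117
-5.985 fr 0.2 ft -1.2 fz 8.8 -0.011 0.0496 0.1117
-6.334 fr 0.9 ft -2.1 fz 9.7 -0.014 0.0495 0.1117
-6.683 fr -4.4 ft 11.0 fz 14.1 0.202 0.0496 0.1116
-6.682753606381851 28.4083
```

```bash
python3 - <<'E'
from turn import *
ax=np.array([.538,-.2283])
pause(.2); e=np.array(read_eef_pos()); f=read_ft_force(); print(e,np.round(f,1),np.arctan2(e[1]-ax[1],e[0]-ax[0])-2*np.pi, read_finger_gap())
im=read_camera("top"); s=read_camera("side")
cv2.imwrite("pics/s12.png",np.hstack([cv2.resize(x,(400,400),interpolation=cv2.INTER_CUBIC) for x in(im[100:190,270:360,::-1],s[110:210,190:290,::-1])]))
fr,ft,fz,e=step(ax,-6.53,.05); pause(.1);e=np.array(read_eef_pos()); print(fr,ft,np.arctan2(e[1]-ax[1],e[0]-ax[0])-2*np.pi,read_time_s())
E
```

```text
[ 0.58661944 -0.23799931  0.11158856] [ 0.7 10.5 14.1] -6.4800947876617885 0.016276557990676274
-0.5959973511219868 2.793334071596605 -6.471393560661625 29.1083
```

View pics/s12.png

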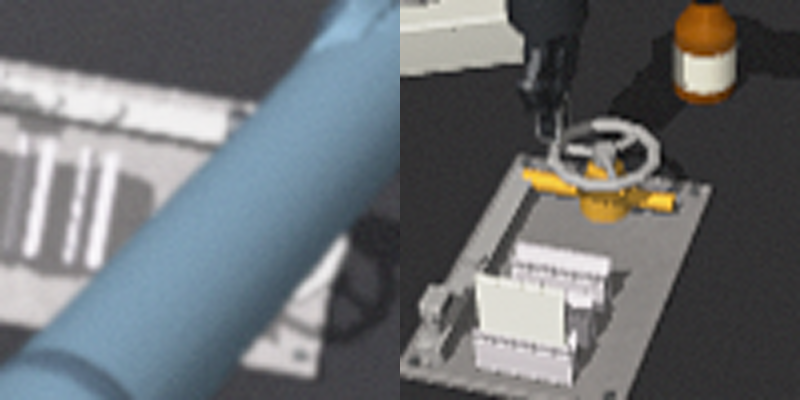

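The wheel is against its stop at -6.475 rad: 10.5 N of opposing force, at a place I'd already passed freely a turn earlier. Now I'll go back two turns.

```bash
python3 - <<'E'
from turn import *
ax=np.array([.538,-.2283]); s=-6.475
for i in range(1,37):
    th=s+4*np.pi*i/36; fr,ft,fz,e=step(ax,th); g=np.arctan2(e[1]-ax[1],e[0]-ax[0])
    if i%3==0 or abs(ft)>5: print(i,round(th,3),"fr %.1f ft %.1f fz %.1f"%(fr,ft,fz),round((g-th+np.pi)%(2*np.pi)-np.pi,3),round(np.hypot(*(e[:2]-ax)),4),round(read_finger_gap(),4))
    if abs(ft)>10 or abs(fr)>15 or abs(fz)>20: print("stop");break
pause(.2); e=np.array(read_eef_pos()); print(e,np.arctan2(e[1]-ax[1],e[0]-ax[0])-(s+2*np.pi),read_ft_force(),read_joint_vel().round(3),read_time_s())
P=camera_params("wrist"); im=read_camera("wrist"); sd=read_camera("side")
for n,z in(("handle",.083),("handle_mid",.108)):
  for c in("wrist","side"): print(n,c,[(ray(c,d["at"],z,P if c=="wrist" else None).round(3)[:2],round(d["confidence"],2)) for d in tip_of(c,n)])
cv2.imwrite("pics/s13.png",np.hstack([cv2.resize(im[100:,100:400,::-1],(420,400)),cv2.resize(sd[110:210,180:280,::-1],(380,400),interpolation=cv2.INTER_CUBIC)]))
E
```

```text
3 -5.428 fr -1.3 ft 0.6 fz 11.0 0.042 0.0498 0.0161
6 -4.381 fr -2.1 ft 1.6 fz 10.0 0.03 0.0503 0.0165
9 -3.333 fr 0.3 ft 1.3 fz 10.1 0.005 0.0505 0.0163
12 -2.286 fr 1.8 ft 1.2 fz 9.3 0.007 0.0502 0.016
15 -1.239 fr 2.8 ft 2.2 fz 6.9 0.036 0.0497 0.016
18 -0.192 fr -1.3 ft 1.3 fz 11.8 0.06 0.0496 0.0158
21 0.855 fr -0.5 ft 1.1 fz 11.7 0.043 0.0498 0.0163
24 1.903 fr -1.2 ft 1.7 fz 10.8 0.027 0.0503 0.0159
27 2.95 fr 1.5 ft 1.7 fz 11.4 0.0 0.0505 0.0163
30 3.997 fr 1.9 ft 1.7 fz 9.3 0.006 0.0502 0.0163
33 5.044 fr 2.8 ft 1.1 fz 7.7 0.037 0.0497 0.0161
36 6.091 fr -0.6 ft 2.0 fz 11.0 0.062 0.0496 0.0158
[ 0.58708325 -0.23500817  0.1116294 ] 0.055986983783277156 [-0.0952568   1.78592692 11.45838144] [-0.002  0.001  0.    -0.    -0.002 -0.001 -0.002] 39.8333
handle wrist [(array([ 0.586, -0.233]), 0.65)]
handle side []
handle_mid wrist [(array([ 0.586, -0.236]), 0.73)]
handle_mid side [(array([0.396, 0.392]), 0.62)]
```

View pics/s13.png

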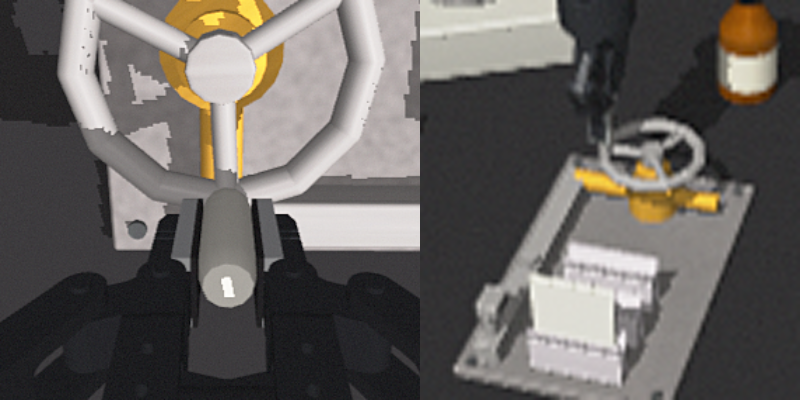

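The handle is between the pads at (228,260) in the left half of the picture. The wheel reads 12.62 rad and is at rest, and the plate is still in its slot, so I'm handing in.

```bash
python3 -c "
from bench import *
sign_off(); print(read_time_s())"
```

```text
the job is handed in; nothing more can be done
the job is handed in; nothing more can be done
```

I placed the plate, closed the valve and backed it off two turns, then handed the job in at about 40 s of the 72 s allowed. There was no verdict, so the checks below are my own.

- **Plate:** I took the smaller white plate from the cradle and lowered it into the slot farthest from the valve, which faces the open nozzle. The floor stopped it at the expected height, and I let go. The pictures show it upright, and the network's point for its lower edge was within 1 mm of the slot's middle. In the last picture it was still there.
- **Closing the valve:** I turned the wheel 7.47 rad clockwise to a firm stop. It pushed back with 10.5 N at a spot I had passed freely one turn earlier, so I took it to be the stop.
- **Backing off:** I turned it back two full turns, to about 12.62 rad by the arm's position (target 12.57 ± 0.3). The arm was at rest and the fingers were closed on the handle at a 60 N setting.

**Readings that did not quite agree:**
- **Handle gap:** the finger gap read 16 mm on the 18 mm handle.
- **Upward force:** about 11 N of upward force stayed on the wrist. Neither this nor the gap affected the turning.
- **Side camera:** in the last check the side-camera network reported handle_mid in an impossible place, so I relied on the wrist camera. That put it within about 2 mm of the grasp point.

I did not re-measure the bystanders at the end, but nothing I did should have touched them.

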